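# Put up the back-rest of the larger carton stand

## Robot

A 6-joint arm with a two-finger parallel gripper is mounted at the origin on the work surface. World frame = base frame: x ahead of the robot, y to its left, z up, the work surface at z = 0. Lengths are in mm, angles in rad, forces in N, time in s.
With the tool pointing down it reaches from about 350 to 975 mm from the base axis. Payload 7.1 kg.
Tool frame: the origin (TCP) lies on the centre line of the jaws, within the pads' length; the fingertips stand 14 mm ahead of it and the grasp point (between the pads) lies 5 mm behind it; x points along the fingers, z is the direction in which the jaws open and shut, and the axes are right-handed (so a half turn about x gives the same grasp; the last joint's range is limited). The gripper opens to 88 mm and grips with 3 to 60 N. Pads are 20 mm wide; open, the fingers measure 115 mm over their backs; the gripper's body (75 mm by 178 mm) begins 61 mm behind the grasp point.
Start: joints at [-1.125, 0.423, 1.63, -0, 1.089, -0.019], TCP at [280.167, -558.669, 236.675] pointing down, gripper open.
Joint ranges: [-3, 3], [-0.9, 2.11], [0.09, 2.58], [-1.31, 4.45], [0.11, 2.69], [-2.54, 2.54]. Speed limits (rad/s): [2.39, 2.39, 3.01, 3.14, 3.14, 3.14].

## Interface

Orientations are given as a rotation vector (axis times angle).
In Python, from workcell import ctrl gives the robot as it stands.
- The arm moves only by the tool servo_tool, never from a script. Its argument "plan" is a list that holds one entry, the list of rows, each a list of 7 numbers: the shift along the tool's x, y, z in cm, then the turn, a rotation vector about the tool's x, y, z in rad, then the finger opening in cm, from 0 to 8.78. A call has 1 to 8 rows; each row is the pose to reach, as a shift and turn from the pose commanded when the call began, along the tool's axes at that moment; what a row does not reach only later rows make up. A row lasts 1/12 s, in which the tool goes at most 41.7 mm and 7.16 degrees, less where a joint would pass 70% of its speed; a pose out of reach is approached as far as the arm can. A call with a gripper value outside its range is refused whole. The fingers move at their own pace and stop on an object; the grip force is fixed at half the most. Time passes only in rows, so rows that repeat a pose let the fingers close. It gives the time, the measured TCP pose, the force and the opening at its end, in the units of the state.
- ctrl.get_obs(): the state, without advancing time (a new reading comes with each control period).
- ctrl.get_image(name): name is "scene" or "top" or "wrist"; returns the picture (480x640x3 uint8, red, green, blue); there is no depth.
- ctrl.calibration(name): a dict with "K" (3x3 intrinsics, pixels), "view" (4x4, takes a point from world to camera coordinates). Camera axes: x right, y up, looking along -z (the intrinsics and any distortion apply to the point x, -y, -z); pixel columns grow to the right and rows downward; lengths in mm; the calibration is good to about 2 mm. A picture is of the moment at which its call begins: read the wrist's pose just before it. calibration takes no time and is no camera call; for the wrist camera it gives the pose at the moment of the call.
- ctrl.close_job(): hands the job in, once; it reports no verdict.
The state is a dict: "t": time; "qpos": joint angles; "qvel": joint speeds; "joint_torque": joint torques, N m; "ee_pos": TCP position; "orientation": TCP orientation; "ft_force": force on the tool from outside, world axes, zero at the start; "moment": the same for the moment, N m; "width": finger opening in mm.
Only numpy, scipy, OpenCV 4.12 (cv2) and the standard library are available. Lean on these libraries where they do the work, as an engineer would, in place of code of your own. Each camera call takes 0.05 s, during which the arm holds its last target.

## Task

Two folding carton stands are screwed to the packing bench, a larger and a smaller one. Put up the wire back-rest of the larger stand: swing it up off its base and over past upright until it leans back against its stops and stays there by itself, then let go. Leave the smaller stand's back-rest folded down.

Things in the scene. Friction and masses are not known exactly. Their poses are not given: they have to be found in the camera images.
- large_rest (a joint): hinge angle of the larger stand's back-rest, rad: 0 = folded flat on its rubber rests, 1.57 = upright, 1.87 = leaning back on its stops. Only gravity holds it: let go short of upright it falls back flat, beyond upright on to its stops. About 0.27 kg, hinge nearly free. A U of bare steel rod 10 mm thick: a cross bar 170 mm long, two side arms 140 mm long to the hinges.
- large_bar (a point): middle of the larger back-rest's cross bar (on the rod's axis), 140 mm from the hinge axis; swings with the back-rest. Folded, the bar lies level 45 mm above the bench, 32 mm clear of the dark base plate, and fingers fit round it here from above.
- large_hinge (a point): middle of the larger stand's hinge axis, fixed, 45 mm above the bench. y runs along the hinge, z up, x level from the folded bar to the hinge and on, the way the back-rest leans when up. At hinge angle a the bar's middle lies at x = -140 cos(a), z = 140 sin(a) mm. Base plate 200 x 215 x 8 mm, 165 mm to -x and 35 mm to +x; lugs and stops at the axis ends reach 90 mm above the bench.
- small_rest (a joint): hinge angle of the smaller stand's back-rest, rad: 0 = folded down. Same make as the larger one, but with a cross bar 100 mm long, side arms 95 mm long and a base plate of 150 mm by 140 mm. It is to stay folded.
Not all that is in view belongs to the job. Leave any red or yellow look-alike of the part that bears small_rest alone.

How it is judged (in metres and radians):
At the end, for the whole second after the job is handed in: The larger stand's back-rest is past upright on its stops (hinge angle above 1.75 rad) and at rest (slower than 0.15 rad/s); the smaller stand's back-rest is folded down (below 0.15 rad) (value of joint large_rest above 1.75 rad and velocity of joint large_rest between -0.15 and 0.15 rad/s and value of joint small_rest below 0.15 rad); the robot touches nothing.
It fails at once if the smaller stand's back-rest was swung up by more than 0.35 rad (value of joint small_rest above 0.35 rad).
It also fails if it takes over 34 s, if anything falls off the work surface, if the arm or the gripper's body presses on something with over 40 N, if the wrist force passes 120 N, or if a joint passes its speed limit or range.

## Working session

There is one attempt and no reset: what is moved stays moved. The work goes in short steps, Python scripts to look and compute and a tool call to move; the robot and the scene stay as the last step left them, time stands still between calls to the robot, and variables do not carry over. Pictures are saved under pics/ and viewed, and the job is handed in when it is done.

Besides the shell and the picture viewer there is one more tool, called after "Request:" as a command line: name --argument value ..., lists and objects as JSON in quotes. servo_tool: Moves the arm, as the interface text tells. Its arguments: {"type":"object","properties":{"plan":{"type":"array","items":{"type":"array","items":{"type":"array","items":{"type":"number"}}}}},"required":["plan"]}

```bash
mkdir -p pics; python3 - <<'E'
from workcell import ctrl
import cv2,numpy as np
o=ctrl.get_obs();print(o)
for n in("scene","top","wrist"):
    c=ctrl.calibration(n);print(n,c)
    cv2.imwrite(f"pics/{n}0.png",ctrl.get_image(n)[:,:,::-1])
E
```

```text
{'t': 0.0, 'qpos': array([-1.12497090e+00,  4.23830335e-01,  1.63067445e+00, -6.08092616e-06,
        1.08858413e+00, -1.90389647e-02]), 'qvel': array([ 0.00076301,  0.00012436, -0.00031155, -0.00061163,  0.00087872,
        0.00056701]), 'joint_torque': array([ 3.38383717e-03, -5.44617105e+01, -2.73667002e+01,  6.45521586e-02,
        2.27193406e-02, -1.04018443e-04]), 'ee_pos': array([ 279.9625411 , -558.20422008,  235.91434319]), 'orientation': array([ 0.86115687,  1.39524688, -0.85983728]), 'ft_force': array([ 0.14771214, -0.64419035, -0.44083044]), 'moment': array([-0.03625839,  0.02759063, -0.00475855]), 'width': 87.92071019679011}
scene {'K': array([[509.28578434,   0.        , 314.57678419],
       [  0.        , 509.28578434, 238.03419099],
       [  0.        ,   0.        ,   1.        ]]), 'view': array([[ 2.87179228e-01,  9.57728198e-01, -1.68756936e-02,
        -1.95864932e+02],
       [-7.09853706e-01,  2.24615939e-01,  6.67574263e-01,
         2.75971458e+02],
       [ 6.43145246e-01, -1.79734188e-01,  7.44351942e-01,
        -1.50535526e+03],
       [ 0.00000000e+00,
[... 394 characters left out ...]
36221e+02],
       [-6.49776817e-02,  2.18603785e-03,  9.97884323e-01,
        -1.26698272e+03],
       [ 0.00000000e+00,  0.00000000e+00,  0.00000000e+00,
         1.00000000e+00]])}
wrist {'K': array([[392.63083371,   0.        , 313.90789473],
       [  0.        , 392.63083371, 240.93393977],
       [  0.        ,   0.        ,   1.        ]]), 'view': array([[ 4.48110944e-01, -8.93976143e-01, -1.79957218e-03,
        -6.24630981e+02],
       [ 8.62113678e-01,  4.32670589e-01, -2.63735032e-01,
         3.06801769e+01],
       [ 2.36551449e-01,  1.16631118e-01,  9.64593486e-01,
        -3.88724833e+02],
       [ 0.00000000e+00,  0.00000000e+00,  0.00000000e+00,
         1.00000000e+00]])}
```

View pics/scene0.png

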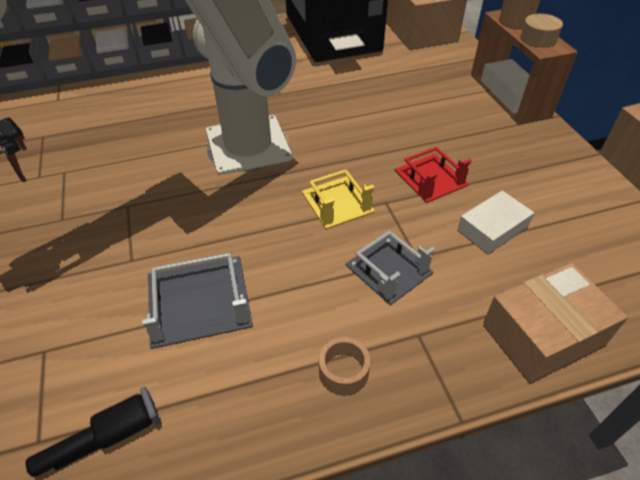

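View pics/top0.png

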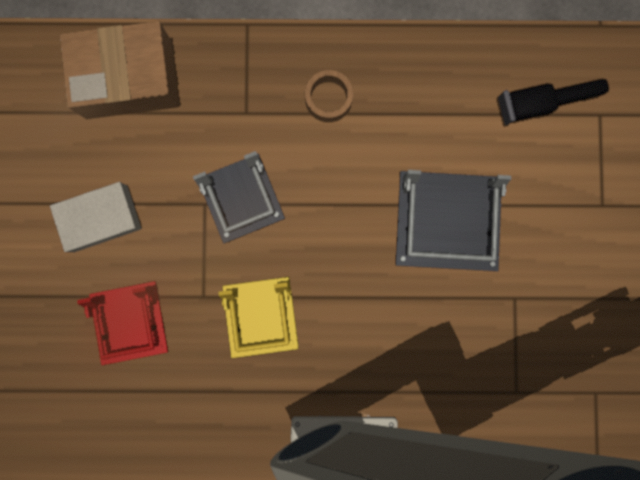

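View pics/wrist0.png

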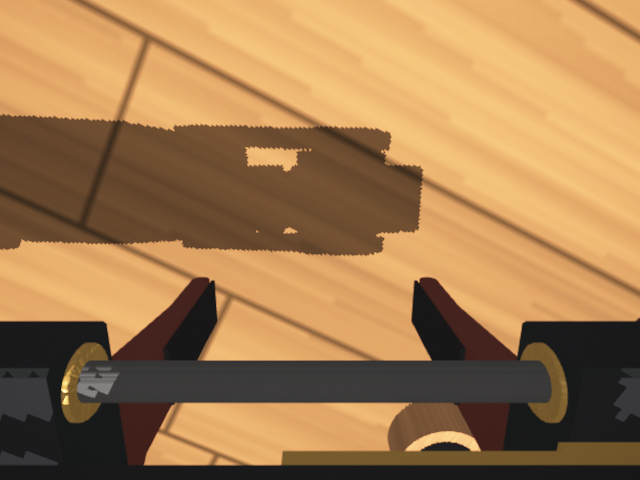

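The large stand is in the top view at cols 397–510, rows 170–270, with its bar at row ~257 (cols 408–496) and its hinge at row ~183. The small grey stand is at (240,198), and the red and yellow ones are look-alikes. Next I'll measure the large stand.

```bash
cat > h.py <<'E'
import numpy as np,cv2
from workcell import ctrl
from scipy.spatial.transform import Rotation as R
def ray(n,u,v,z):
    c=ctrl.calibration(n);V=c["view"];K=c["K"]
    d=np.linalg.inv(K)@[u,v,1];d=np.array([d[0],-d[1],-d[2]])
    Rm=V[:3,:3];o=-Rm.T@V[:3,3];d=Rm.T@d
    return o+d*(z-o[2])/d[2]
def proj(n,p):
    c=ctrl.calibration(n);V=c["view"];K=c["K"]
    q=V[:3,:3]@p+V[:3,3];q=K@np.array([q[0],-q[1],-q[2]]);return q[:2]/q[2]
E
python3 - <<'E'
from h import *
im=cv2.imread("pics/top0.png");hsv=cv2.cvtColor(im,cv2.COLOR_BGR2HSV)
m=((hsv[...,1]<60)&(hsv[...,2]>90)).astype(np.uint8)*255
def rowfit(c0,c1,r0,r1,z,axis):
    ys,xs=np.nonzero(m[r0:r1,c0:c1]);ys+=r0;xs+=c0
    P=np.array([ray("top",x,y,z) for x,y in zip(xs,ys)])
    return np.c_[xs,ys],P
for nm,b,z in (("bar",(415,490,248,266),45),("armL",(402,416,195,250),45),("armR",(486,503,195,250),45)):
    px,P=rowfit(*b,z,0)
    v=cv2.fitLine(P[:,:2].astype(np.float32),cv2.DIST_HUBER,0,.01,.01).ravel()
    print(nm,len(P),v, px.min(0),px.max(0))
s=cv2.imread("pics/scene0.png")
a=cv2.resize(im[160:280,385:520],None,fx=5,fy=5,interpolation=cv2.INTER_CUBIC)
cv2.imwrite("pics/t1.png",a)
cv2.imwrite("pics/s1.png",cv2.resize(s[245:355,140:260],None,fx=5,fy=5,interpolation=cv2.INTER_CUBIC))
E
```

```text
bar 349 [ 5.3173207e-02  9.9858528e-01  4.3801083e+02 -2.1749034e+02] [415 252] [489 260]
armL 266 [ 9.9859446e-01 -5.3000879e-02  5.0657840e+02 -1.3549083e+02] [408 195] [414 249]
armR 260 [ 9.9863148e-01 -5.2299418e-02  5.0811484e+02 -3.0614755e+02] [492 195] [502 249]
```

View pics/t1.png

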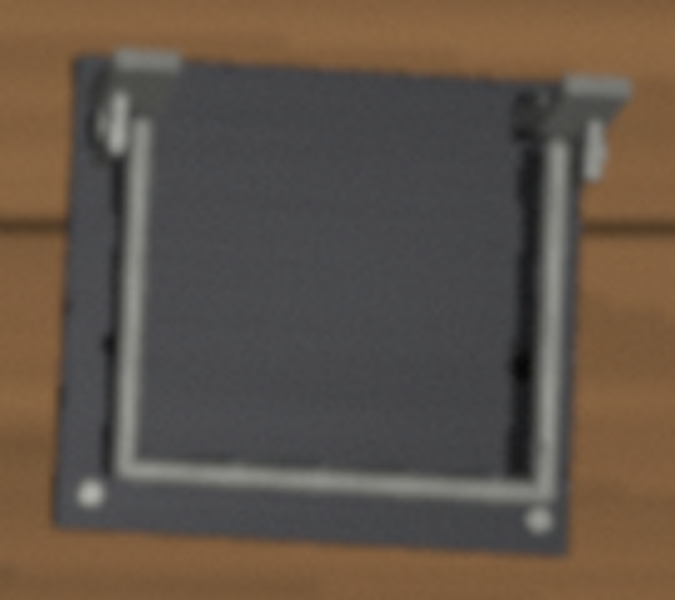

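View pics/s1.png

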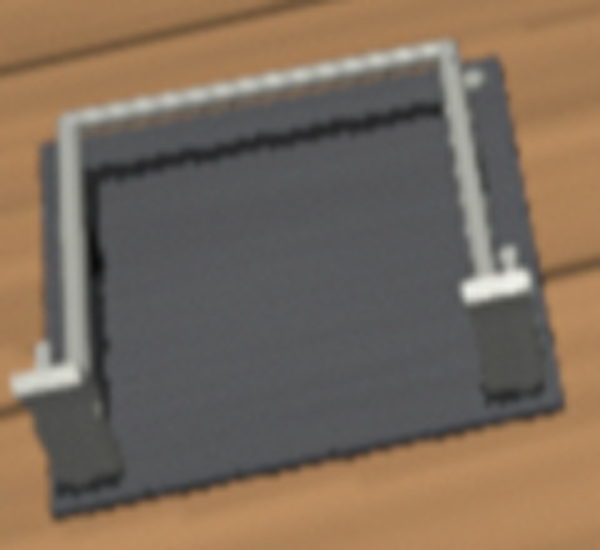

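```bash
cat >> h.py <<'E'
xs=np.array([.9986,-.0530,0]);xs/=np.linalg.norm(xs)
B0=np.array([438.0,-217.2,45.]);H=B0+140*xs
def bar(a): return H-140*np.cos(a)*xs+np.array([0,0,140*np.sin(a)])
E
python3 - <<'E'
from h import *
im=cv2.imread("pics/scene0.png")
ys=np.cross([0,0,1],xs)
for p in (B0,B0+85*ys,B0-85*ys,H+85*ys,H-85*ys): print(p.round(1),proj("scene",p).round(1),proj("top",p).round(1))
o=ctrl.get_obs();R0=R.from_rotvec(o["orientation"]);M=R0.as_matrix();print(M.round(3))
for s in(1,-1):
    z=s*xs;x=np.array([0,0,-1.]);T=np.c_[x,np.cross(z,x),z]
    rv=(R0.inv()*R.from_matrix(T)).as_rotvec();print(s,rv)
    for zz in (150,45-5): print(M.T@(np.array([B0[0],B0[1],zz])-o["ee_pos"])/10)
E
```

```text
[ 438.  -217.2   45. ] [191.2 261.8] [451.8 256. ]
[ 442.5 -132.3   45. ] [228.7 254.6] [409.8 253.6]
[ 433.5 -302.1   45. ] [152.9 269.1] [493.7 258.4]
[ 582.3 -139.7   45. ] [237.  303.9] [413.1 185. ]
[ 573.3 -309.5   45. ] [154.9 320.9] [496.4 189.8]
[[-0.001  0.894  0.448]
 [ 0.001  0.448 -0.894]
 [-1.     0.    -0.001]]
1 [-1.05296413e+00 -1.05079942e-03 -6.18866209e-04]
[  8.63606425  29.41483247 -23.39990338]
[ 19.63605679  29.41475858 -23.3871003 ]
-1 [ 2.08862813e+00 -7.13461901e-04  1.21141749e-03]
[  8.63606425  29.41483247 -23.39990338]
[ 19.63605679  29.41475858 -23.3871003 ]
```

Both views agree: the arm spacing measures 170.7 mm against 170 given, and the scene projection lands on the rod corners. Moving to hover over the bar.

Request:
servo_tool --plan '[[[4, 29.4, -23.4, -1.053, 0, 0, 7], [10, 29.4, -23.4, -1.053, 0, 0, 7], [10, 29.4, -23.4, -1.053, 0, 0, 7], [10, 29.4, -23.4, -1.053, 0, 0, 7], [10, 29.4, -23.4, -1.053, 0, 0, 7], [10, 29.4, -23.4, -1.053, 0, 0, 7], [10, 29.4, -23.4, -1.053, 0, 0, 7], [10, 29.4, -23.4, -1.053, 0, 0, 7]]]'

```text
t: 0.82
ee_pos: [415.8, -264.8, 151.6]
orientation: [0.079, 1.569, -0.079]
ft_force: [0.3, -0.2, -0.0]
width: 69.9
```

Request:
servo_tool --plan '[[[0, 0, 0, 0, 0, 0, 6], [0, 0, 0, 0, 0, 0, 6], [0, 0, 0, 0, 0, 0, 6]]]'

```text
t: 1.07
ee_pos: [415.7, -266.8, 152.2]
orientation: [0.083, 1.569, -0.084]
ft_force: [-0.1, -0.7, 0.1]
width: 60.2
```

```bash
cat >> h.py <<'E'
def togo(a=0,dz=0,off=-5):
    "shift cm/turn from now so that grasp point sits on bar(a) (+dz), tool down, z=+xs"
    o=ctrl.get_obs();R0=R.from_rotvec(o["orientation"]);M=R0.as_matrix()
    x=np.array([0,0,-1.]);T=np.c_[x,np.cross(xs,x),xs]
    p=bar(a)+[0,0,dz+off]
    return (M.T@(p-o["ee_pos"])/10).round(2),(R0.inv()*R.from_matrix(T)).as_rotvec().round(3)
E
python3 - <<'E'
from h import *
o=ctrl.get_obs();print(o["t"],o["ee_pos"],o["orientation"]);print(togo(0,60),togo(0,0))
E
```

```text
1.0667 [ 415.65724202 -266.83877663  152.20060218] [ 0.0831419   1.56907822 -0.08371098]
(array([5.22, 5.17, 1.69]), array([-0.053,  0.   ,  0.   ])) (array([11.22,  5.18,  1.69]), array([-0.053,  0.   ,  0.   ]))
```

Request:
servo_tool --plan '[[[3, 5.18, 1.69, -0.053, 0, 0, 6], [5.2, 5.18, 1.69, -0.053, 0, 0, 6], [5.2, 5.18, 1.69, -0.053, 0, 0, 6], [5.2, 5.18, 1.69, -0.053, 0, 0, 6], [5.2, 5.18, 1.69, -0.053, 0, 0, 6]]]'

```text
t: 1.48
ee_pos: [437.9, -218.6, 100.9]
orientation: [0.043, 1.57, -0.044]
ft_force: [-0.1, 1.5, 0.4]
width: 59.4
```

```bash
python3 - <<'E'
from h import *
print(proj("wrist",B0));cv2.imwrite("pics/w2.png",ctrl.get_image("wrist")[:,:,::-1])
cv2.imwrite("pics/s2.png",ctrl.get_image("scene")[:,:,::-1])
print(togo(0,60),togo(0,0))
E
```

```text
[312.17831151 268.19033044]
(array([ 0.15,  0.15, -0.03]), array([-0.002,  0.002,  0.001])) (array([ 6.15,  0.16, -0.05]), array([-0.002,  0.002,  0.001]))
```

View pics/w2.png

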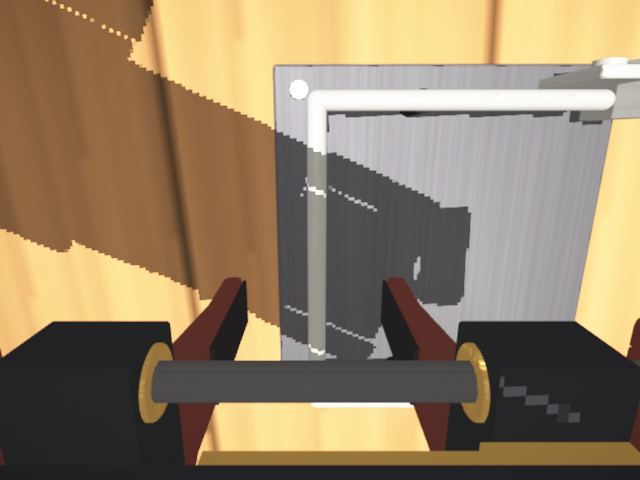

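View pics/s2.png

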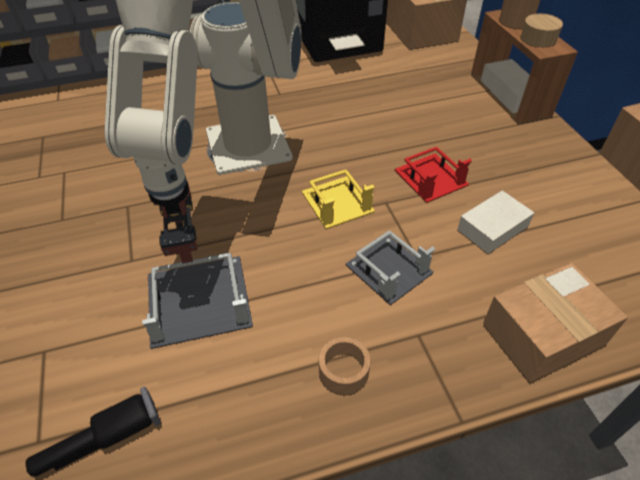

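In the wrist view the bar runs vertically at col ~317, centred between the fingers (cols 247 and 382) and matching the predicted 312. Going down to grip.

Request:
servo_tool --plan '[[[3, 0.1, 0, 0, 0, 0, 5], [5, 0.1, 0, 0, 0, 0, 5], [6.1, 0.1, 0, 0, 0, 0, 5], [6.1, 0.1, 0, 0, 0, 0, 4], [6.1, 0.1, 0, 0, 0, 0, 0.4], [6.1, 0.1, 0, 0, 0, 0, 0.4], [6.1, 0.1, 0, 0, 0, 0, 0.4], [6.1, 0.1, 0, 0, 0, 0, 0.4]]]'

```text
t: 2.25
ee_pos: [438.4, -216.3, 40.1]
orientation: [0.041, 1.569, -0.042]
ft_force: [-0.3, -0.3, 0.6]
width: 20.3
```

Request:
servo_tool --plan '[[[0, 0, 0, 0, 0, 0, 0.4], [0, 0, 0, 0, 0, 0, 0.4], [0, 0, 0, 0, 0, 0, 0.4], [0, 0, 0, 0, 0, 0, 0.4]]]'

```text
t: 2.58
ee_pos: [439.3, -216.3, 39.8]
orientation: [0.041, 1.567, -0.042]
ft_force: [4.9, 3.0, 2.1]
width: 9.3
```

```bash
python3 - <<'E'
from h import *
o=ctrl.get_obs();print(o["t"],o["width"],o["ft_force"],o["ee_pos"]);print(togo())
for a in np.arange(0,1.9,.1): print(round(a,2),togo(a)[0]-togo(0)[0]*0)
E
```

```text
2.5833 9.308791430802577 [4.90125156 2.9632048  2.09223449] [ 439.32304575 -216.27748402   39.76958083]
(array([-0.02, -0.1 , -0.13]), array([0.   , 0.003, 0.001]))
0.0 [-0.02 -0.1  -0.13]
0.1 [-1.42 -0.1  -0.05]
0.2 [-2.8  -0.1   0.16]
0.3 [-4.16 -0.1   0.51]
0.4 [-5.47 -0.1   0.99]
0.5 [-6.73 -0.11  1.61]
0.6 [-7.92 -0.11  2.34]
0.7 [-9.03 -0.11  3.19]
0.8 [-10.05  -0.11   4.15]
0.9 [-10.97  -0.11   5.2 ]
1.0 [-11.78  -0.11   6.34]
1.1 [-12.48  -0.11   7.56]
1.2 [-13.04  -0.11   8.84]
1.3 [-13.48  -0.11  10.17]
1.4 [-13.78  -0.11  11.54]
1.5 [-13.95  -0.11  12.92]
1.6 [-13.97  -0.11  14.32]
1.7 [-13.86  -0.11  15.72]
1.8 [-13.61  -0.11  17.09]
```

Gripped: the width is 9.3 mm, which fits the 10 mm rod. Swinging it up along the arc.

Request:
servo_tool --plan '[[[-0.7, 0, 0.02, 0, 0, 0, 0.4], [-2.1, 0, 0.16, 0, 0, 0, 0.4], [-3.5, 0, 0.44, 0, 0, 0, 0.4], [-4.8, 0, 0.85, 0, 0, 0, 0.4], [-6.1, 0, 1.4, 0, 0, 0, 0.4], [-7.3, 0, 2.06, 0, 0, 0, 0.4], [-7.9, 0, 2.45, 0, 0, 0, 0.4], [-7.9, 0, 2.45, 0, 0, 0, 0.4]]]'

```text
t: 3.25
ee_pos: [464.8, -217.8, 119.4]
orientation: [0.04, 1.566, -0.043]
ft_force: [6.7, 0.1, -8.2]
width: 9.2
```

```bash
python3 - <<'E'
from h import *
o=ctrl.get_obs();print(o["t"],o["width"],o["ft_force"],o["moment"],o["ee_pos"])
cv2.imwrite("pics/s3.png",cv2.resize(ctrl.get_image("scene")[160:400,80:400,::-1],None,fx=2,fy=2))
g=o["ee_pos"]+[0,0,5]-H;print(np.arctan2(g[2],-g@xs),np.hypot(g[2],g@xs))
E
```

```text
3.25 9.168490600371022 [ 6.74718511  0.14203316 -8.19459428] [-0.15639375 -1.25844673 -0.04097289] [ 464.83414976 -217.7812682   119.40079373]
0.6117917992789778 138.2481796001181
```

View pics/s3.png

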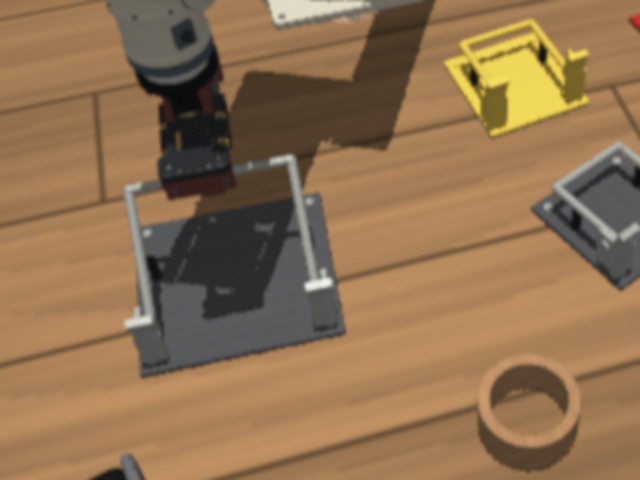

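The bar is gripped and rising: the back-rest is up at about 0.6 rad, with its bar at (210,175) in the crop, and the small stand is untouched. Continuing.

Request:
servo_tool --plan '[[[-1.1, 0, 0.95, 0, 0, 0, 0.4], [-2.1, 0, 1.9, 0, 0, 0, 0.4], [-3.05, 0, 2.95, 0, 0, 0, 0.4], [-3.85, 0, 4.1, 0, 0, 0, 0.4], [-4.55, 0, 5.3, 0, 0, 0, 0.4], [-5.1, 0, 6.6, 0, 0, 0, 0.4], [-5.6, 0, 7.9, 0, 0, 0, 0.4], [-5.6, 0, 7.9, 0, 0, 0, 0.4]]]'

```text
t: 3.97
ee_pos: [542.7, -222.0, 175.4]
orientation: [0.04, 1.569, -0.042]
ft_force: [-4.5, -0.8, 11.6]
width: 9.1
```

```bash
python3 - <<'E'
from h import *
o=ctrl.get_obs();print(o["t"],o["width"],o["ft_force"],o["moment"],o["ee_pos"])
g=o["ee_pos"]+[0,0,5]-H;print(np.arctan2(g[2],-g@xs),np.hypot(g[2],g@xs))
E
```

```text
3.9667 9.10619005859401 [-4.50169195 -0.76978531 11.63087219] [-0.25430652  0.6425387  -0.04286255] [ 542.66894153 -221.97387664  175.44333496]
1.3163598970288277 139.94894939916583
```

Request:
servo_tool --plan '[[[-0.4, 0, 1.4, 0, 0, 0, 0.4], [-0.6, 0, 2.75, 0, 0, 0, 0.4], [-0.6, 0, 4.15, 0, 0, 0, 0.4], [-0.5, 0, 5.55, 0, 0, 0, 0.4], [-0.25, 0, 6.9, 0, 0, 0, 0.4], [-0.15, 0, 7.3, 0, 0, 0, 0.4], [-0.15, 0, 7.3, 0, 0, 0, 0.4]]]'

```text
t: 4.55
ee_pos: [614.2, -225.8, 175.2]
orientation: [0.041, 1.57, -0.042]
ft_force: [-0.6, -5.4, 2.3]
width: 9.1
```

```bash
python3 - <<'E'
from h import *
o=ctrl.get_obs();print(o["t"],o["width"],o["ft_force"],o["moment"],o["ee_pos"])
cv2.imwrite("pics/s4.png",cv2.resize(ctrl.get_image("scene")[160:400,80:400,::-1],None,fx=2,fy=2))
g=o["ee_pos"]+[0,0,5]-H;print(np.arctan2(g[2],-g@xs),np.hypot(g[2],g@xs))
E
```

```text
4.55 9.11515246384798 [-0.62354326 -5.39199678  2.29111126] [-0.70097154  0.04196011 -0.0390341 ] [ 614.18123848 -225.77167108  175.18876949]
1.8337285716238783 140.00029956297092
```

View pics/s4.png

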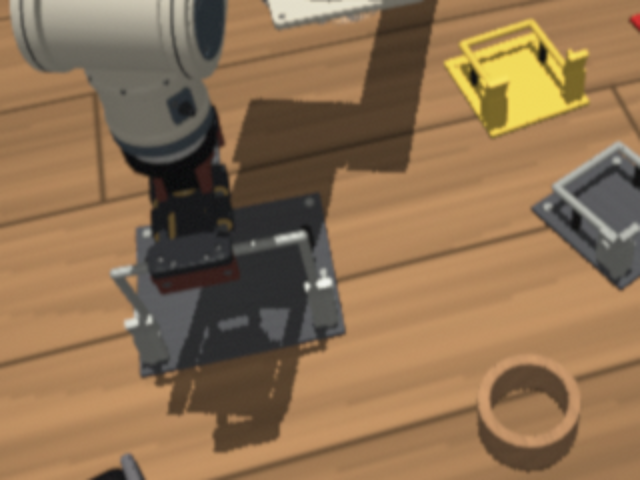

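The back-rest is past upright at ~1.83 rad, with its bar at (205,255) in the crop. Opening the fingers, then going straight up.

Request:
servo_tool --plan '[[[0, 0, 0, 0, 0, 0, 2], [0, 0, 0, 0, 0, 0, 4], [0, 0, 0, 0, 0, 0, 6], [0, 0, 0, 0, 0, 0, 6], [0, 0, 0, 0, 0, 0, 6], [0, 0, 0, 0, 0, 0, 6], [0, 0, 0, 0, 0, 0, 6], [0, 0, 0, 0, 0, 0, 6]]]'

```text
t: 5.27
ee_pos: [614.0, -225.2, 175.6]
orientation: [0.042, 1.57, -0.042]
ft_force: [0.2, -0.1, 0.5]
width: 58.2
```

Request:
servo_tool --plan '[[[-2, 0, 0, 0, 0, 0, 6], [-5, 0, 0, 0, 0, 0, 6], [-8, 0, 0, 0, 0, 0, 6], [-11, 0, 0, 0, 0, 0, 6], [-14, 0, 0, 0, 0, 0, 6], [-14, 0, 0, 0, 0, 0, 6], [-14, 0, -4, 0, 0, 0, 6], [-14, 0, -8, 0, 0, 0, 6]]]'

```text
t: 5.93
ee_pos: [534.2, -220.9, 315.2]
orientation: [0.041, 1.57, -0.041]
ft_force: [0.3, 0.1, 0.7]
width: 59.9
```

Request:
servo_tool --plan '[[[0, 0, -4, 0, 0, 0, 6], [0, 0, -8, 0, 0, 0, 6], [0, 0, -12, 0, 0, 0, 6], [0, 0, -12, 0, 0, 0, 6], [0, 0, -12, 0, 0, 0, 6], [0, 0, -12, 0, 0, 0, 6]]]'

```text
t: 6.43
ee_pos: [414.9, -215.0, 316.0]
orientation: [0.041, 1.569, -0.042]
ft_force: [0.6, 0.7, 0.3]
width: 59.8
```

```bash
python3 - <<'E'
from h import *
o=ctrl.get_obs();print(o["t"],o["width"],o["ft_force"],o["ee_pos"],abs(o["qvel"]).max())
cv2.imwrite("pics/s5.png",cv2.resize(ctrl.get_image("scene")[160:400,80:480,::-1],None,fx=2,fy=2))
ys=np.cross([0,0,1],xs)
for a in(1.57,1.75,1.87):
  for s in(1,-1): print(a,s,(proj("scene",bar(a)+s*85*ys)-[80,160])*2)
E
```

```text
6.4333 59.81378510745233 [0.60779098 0.72200473 0.29066831] [ 414.90312422 -214.97451288  316.04926122] 0.02574614774952673
1.57 1 [294.89994114 203.61267135]
1.57 -1 [111.99716502 239.12306422]
1.75 1 [298.57966353 225.24394897]
1.75 -1 [112.88599833 261.89090815]
1.87 1 [301.41479979 241.32715955]
1.87 -1 [114.25075155 278.71092695]
```

View pics/s5.png

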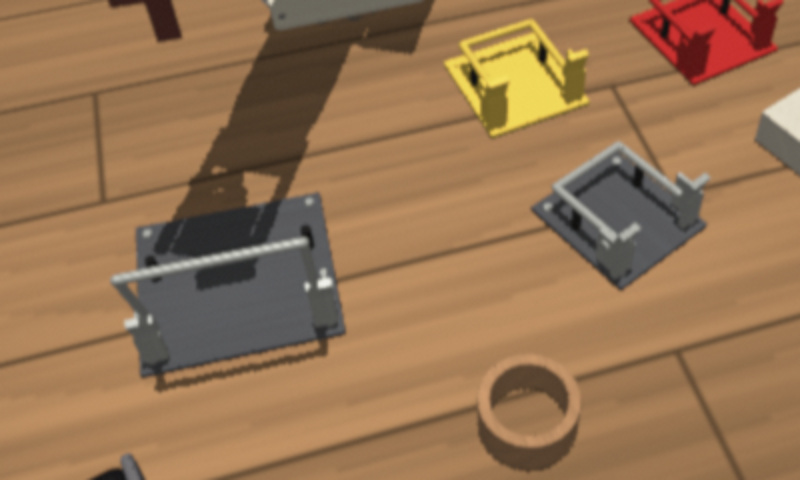

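The bar corners are at (117,279) and (304,242), which matches the 1.87 rad prediction of (114,279) and (301,241). The small stand is still folded and the gripper is clear.

```bash
python3 -c "
from workcell import ctrl
print(ctrl.close_job())"
```

```text
the job is handed in; nothing more can be done
None
```

The larger stand's back-rest is up and leaning on its stops by itself, and I handed the job in at about 6.5 s of the 34 s allowed. I gripped the cross bar from above, swung it along its arc to about 1.83 rad, opened the fingers so it dropped onto the stops, and backed away.

- **Larger stand:** in the last scene picture the bar's corners lie within about 3 px (in the doubled crop) of where 1.87 rad would put them. I took only one picture after letting go, so I did not measure that it was at rest.
- **Smaller stand:** in that picture it is still folded. The gripper never went near it or the red and yellow look-alikes.
- **Robot:** it touches nothing, with less than 1 N at the wrist. The highest wrist force I read during the swing was about 12 N, taken at the end of each move.

No check failed. The bar sat about 1 mm from where I measured it when gripped, within the calibration's 2 mm.

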